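# Put the washed beakers and cups away in nests

### The job

The washed ware has dried: put it away mouth down, as it stands now, nested against dust. In the middle of the square cork mat stand the smallest white beaker, lower the middle one over it and the largest over both; in the middle of the round cork mat stand the smaller copper cup and lower the larger cup over it. Every piece must end standing flat on its mat, and the amber jar and the blue box are to be left where they are.

Things in the scene. Friction and masses are not known exactly. Their poses are not given: they have to be found in the camera images.
- beaker_small: Smallest of three white plastic beakers, 30 mm outside diameter, 50 mm tall, straight sides, wall 2.2 mm, closed end 3 mm thick. It stands mouth down on the bench: origin at the centre of its open rim (underside), z up to the closed end. The small spout (4 mm out) by the rim is of no account.
- beaker_medium: Middle one of three white plastic beakers, 46 mm outside diameter, 70 mm tall, straight sides, wall 2.3 mm, closed end 3 mm thick. It stands mouth down on the bench: origin at the centre of its open rim (underside), z up to the closed end. The small spout (4 mm out) by the rim is of no account. Inside diameter 41.4 mm, inside height 67 mm.
- beaker_large: Largest of three white plastic beakers, 64 mm outside diameter, 92 mm tall, straight sides, wall 2.5 mm, closed end 3 mm thick. It stands mouth down on the bench: origin at the centre of its open rim (underside), z up to the closed end. The small spout (4 mm out) by the rim is of no account. Inside diameter 59 mm, inside height 89 mm.
- cup_small: Smaller of two squat bare copper calorimeter cups, 44 mm outside diameter, 38 mm tall, straight sides, wall 2 mm, closed end 3 mm thick. It stands mouth down on the bench: origin at the centre of its open rim (underside), z up to the closed end.
- cup_large: Larger of two squat bare copper calorimeter cups, 62 mm outside diameter, 50 mm tall, straight sides, wall 2 mm, closed end 3 mm thick. It stands mouth down on the bench: origin at the centre of its open rim (underside), z up to the closed end. Inside diameter 58 mm, inside height 47 mm.
- square_mat: Square cork mat, 120 x 120 x 4 mm, fixed to the bench. Origin at the centre of its underside, so its top is 4 mm above the origin; x and y along its sides.
- round_mat: Round cork mat, 120 mm diameter, 4 mm thick, fixed to the bench. Origin at the centre of its underside, so its top is 4 mm above the origin.
- jar: Bystander: amber glass jar with green cap, 54 mm diameter, 80 mm tall, upright. Origin at the centre of its underside.
- cuvette_box: Bystander: low closed blue box with a white band, 50 x 90 x 30 mm (x, y, z). Origin at the centre of its underside.

How it is judged:
By the outcome, as a careful person would: the job done as asked, in the order asked, and still so for the second after the job is handed in, with the robot touching nothing.
It also fails if it takes over 141 s, if anything falls off the work surface, if the arm or the gripper's body presses on something with over 40 N, if the wrist force passes 120 N, or if a joint passes its speed limit or range.

### The arm

A 6-joint arm with a two-finger parallel gripper is mounted at the origin on the work surface. World frame = base frame: x ahead of the robot, y to its left, z up, the work surface at z = 0. Lengths are in mm, angles in rad, forces in N, time in s.
With the tool pointing down it reaches from about 275 to 1000 mm from the base axis. Payload 8.4 kg.
Tool frame: the origin (TCP) lies at the very end of the fingers, on their centre line; the grasp point (between the pads) lies 19 mm behind it; z points along the fingers, y is the direction in which the jaws open and shut (so a half turn about z gives the same grasp; the last joint's range is limited). The gripper opens to 85 mm and grips with 20 to 120 N. Pads are 22 mm wide; open, the fingers measure 114 mm over their backs; the gripper's body (76 mm by 85 mm) begins 54 mm behind the grasp point. The pads swing forward as they close: fully open they stand 13 mm farther back than shut.
Start: joints at [1.267, 0.353, 1.633, -0, 1.155, -0.002], TCP at [185.773, 596.755, 207.481] pointing down, gripper open.
Joint ranges: [-2.63, 2.63], [-0.92, 2.1], [0.06, 2.66], [-1.3, 4.44], [0, 2.69], [-3.02, 3.02]. Speed limits (rad/s): [2.22, 2.22, 2.79, 3.14, 3.14, 3.14].

### API

Orientations are given as [roll, pitch, yaw] about the fixed x, y, z axes, in that order (R = Rz(yaw) Ry(pitch) Rx(roll)).
In Python, from rig import readout, grab_frame, calibration, r gives the robot as it stands. The module is installed in compiled form; this text tells all that it offers.
- The arm moves only by the tool play_rows, never from a script. Its argument "rows" is a list of rows, each a list of 3 entries, a list of its own where there are three numbers: the closure in counts, from 0 (fully open) to 255 (shut), then the shift along the tool's x, y, z in cm, then the turn, a rotation vector about the tool's x, y, z in rad. In form: [[gripper, [dx, dy, dz], [rx, ry, rz]], ...]. A call has 1 to 12 rows; each row is the pose to reach, as a shift and turn from the pose commanded when the call began, along the tool's axes at that moment; what a row does not reach only later rows make up. A row lasts 1/12 s, in which the tool goes at most 41.7 mm and 7.16 degrees, less where a joint would pass 70% of its speed; a pose out of reach is approached as far as the arm can. A call with a gripper value outside its range is refused whole. The fingers move at their own pace and stop on an object; "squeeze" is the grip in N (left out, the last holds). Time passes only in rows, so rows that repeat a pose let the fingers close. It gives the time, the measured TCP pose, the force and the opening at its end, in the units of the state.
- readout.sense(): the state, without advancing time (a new reading comes with each control period).
- grab_frame(name): name is "scene" or "top"; returns (picture, depth): 400x640x3 uint8, red, green, blue; 400x640 float32, mm along the optical axis (not along the pixel's ray), 0 where there is no reading.
- calibration(name): a dict with "vfov" (degrees; the focal length in pixels is half the picture's height over the tangent of half this angle, whatever the lens; pixels are square), "cx", "cy" (the principal point, pixels), "k1" (the pictures are not rectified: a ray, as slopes to the right and down, at radius r is drawn at 1 + k1 r^2 times it, then the intrinsics apply), "cam_to_world" (4x4, takes a point from camera to world coordinates). Camera axes: x right, y down, z forward; pixel columns grow to the right and rows downward; lengths in mm; the calibration is good to about 2 mm. A picture is of the moment at which its call begins. calibration takes no time and is no camera call.
- r.sign_off(): hands the job in, once; it reports no verdict.
The state is a dict: "clock": time; "qpos": joint angles; "qvel": joint speeds; "joint_efforts": joint torques, N m; "eef_pos": TCP position; "tcp_rot": TCP orientation; "contact_force": force on the tool from outside, world axes, zero at the start; "wrist_torque": the same for the moment, N m; "opening": opening from 0.0 (shut) to 1.0 (fully open).
Only numpy, scipy, OpenCV 4.12 (cv2) and the standard library are available. Lean on these libraries where they do the work, as an engineer would, in place of code of your own. Each camera call takes 0.05 s, during which the arm holds its last target.

## Working session

There is one attempt and no reset: what is moved stays moved. The work goes in short steps, Python scripts to look and compute and a tool call to move; the robot and the scene stay as the last step left them, time stands still between calls to the robot, and variables do not carry over. Pictures are saved under pics/ and viewed, and the job is handed in when it is done.

Besides the shell and the picture viewer there is one more tool, called by a JSON object that holds its "method" and its "body", one argument or row to a line. play_rows: Moves the arm, as the interface text tells. Its arguments: {"type":"object","properties":{"rows":{"type":"array"},"squeeze":{"type":"number"}},"required":["rows"]}

```bash
mkdir -p pics; python3 - <<'E'
from rig import readout, grab_frame, calibration, r
import cv2,numpy as np
print(readout.sense())
for n in("scene","top"):
    p,d=grab_frame(n); np.savez(f"f_{n}0.npz",p=p,d=d)
    cv2.imwrite(f"pics/{n}0.png",p[:,:,::-1]); print(n,calibration(n))
E
```

```text
{'clock': 0.0, 'qpos': array([ 1.26660781e+00,  3.53694400e-01,  1.63413623e+00, -9.95534205e-06,
        1.15521665e+00, -2.39081063e-03]), 'qvel': array([ 0.00079947,  0.00077184,  0.00223216, -0.00085909, -0.00021491,
       -0.00114072]), 'joint_efforts': array([-2.76572660e-03, -6.05234671e+01, -3.42068839e+01, -2.97097486e-04,
        9.06986796e-03,  1.89803757e-06]), 'eef_pos': array([185.61495635, 596.25621713, 206.7319346 ]), 'tcp_rot': array([-3.14013801e+00,  5.62435812e-06,  2.83979897e+00]), 'contact_force': array([0.19017319, 0.12123814, 0.24030114]), 'wrist_torque': array([ 0.0378117 ,  0.03651944, -0.00205361]), 'opening': 1.0001438984657605}
scene {'vfov': 43.14850114066333, 'cx': 309.8222821519658, 'cy': 193.92288967581615, 'k1': -0.09890123319051239, 'cam_to_world': array([[-7.96346302e-01,  4.84285127e-01, -3.62354085e-01,
         9.84188142e+02],
       [ 6.04685073e-01,  6.51055716e-01, -4.58783627e-01,
         5.85087444e+02],
       [ 1.37306109e-02, -5.84460751e-01, -8.11305800e-01,
         1.07237979e+03],
       [ 0.00000000e+00,  0.00000000e+00,  0.00000000e+00,
         1.00000000e+00]])}
top {'vfov': 44.22471490411133, 'cx': 320.09797872541384, 'cy': 193.96457826837874, 'k1': 0.031863186146108544, 'cam_to_world': array([[ 1.29563756e-03, -9.81492844e-01,  1.91494437e-01,
         2.20577454e+02],
       [-9.99902626e-01, -3.93227700e-03, -1.33893724e-02,
         1.32623877e+01],
       [ 1.38945824e-02, -1.91458443e-01, -9.81402367e-01,
         1.48320585e+03],
       [ 0.00000000e+00,  0.00000000e+00,  0.00000000e+00,
         1.00000000e+00]])}
```

View pics/scene0.png

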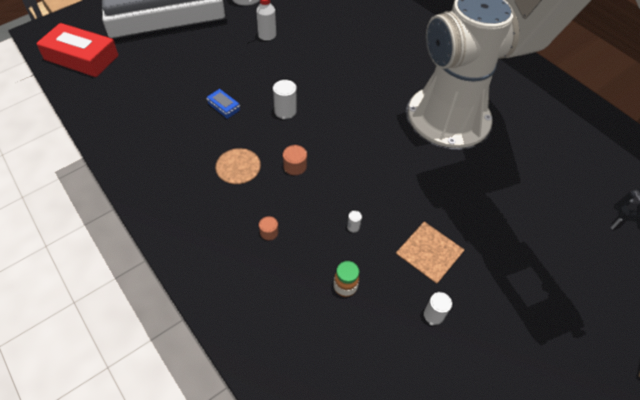

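View pics/top0.png

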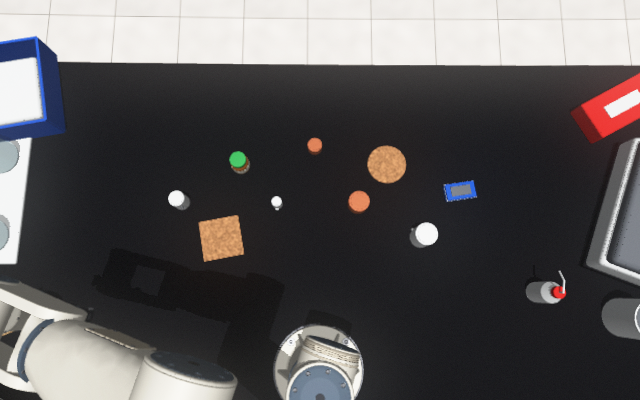

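```bash
cat > h.py <<'E'
import numpy as np,cv2
from rig import readout, grab_frame, calibration, r
def K(c): f=200/np.tan(np.radians(c["vfov"])/2); return f
def rays(n,uv):
    c=calibration(n);f=K(c)
    cam=np.array([[f,0,c["cx"]],[0,f,c["cy"]],[0,0,1]])
    x=cv2.undistortPoints(np.float64(uv).reshape(-1,1,2),cam,np.array([c["k1"],0,0,0,0.]),).reshape(-1,2)
    return np.c_[x,np.ones(len(x))],c["cam_to_world"]
def on_plane(n,uv,z):
    d,T=rays(n,uv); w=d@T[:3,:3].T; o=T[:3,3]
    return o+w*((z-o[2])/w[:,2])[:,None]
def pts(n,depth,mask):
    v,u=np.nonzero(mask); d,T=rays(n,np.c_[u,v]); p=d*depth[v,u][:,None]
    return p@T[:3,:3].T+T[:3,3],np.c_[u,v]
def proj(n,P):
    c=calibration(n);f=K(c);T=np.linalg.inv(c["cam_to_world"]);q=np.atleast_2d(P)@T[:3,:3].T+T[:3,3]
    s=q[:,:2]/q[:,2:];s=s*(1+c["k1"]*(s**2).sum(1))[:,None];return s*f+[c["cx"],c["cy"]]
# name: (height of top, approx radius)
H=dict(beaker_small=50,beaker_medium=70,beaker_large=92,cup_small=38,cup_large=50,jar=80)
R=dict(beaker_small=15,beaker_medium=23,beaker_large=32,cup_small=22,cup_large=31,jar=27)
def shot(tag):
    o={}
    for n in("scene","top"):
        p,d=grab_frame(n);o[n]=(p,d);np.savez(f"f_{n}_{tag}.npz",p=p,d=d)
        cv2.imwrite(f"pics/{n}_{tag}.png",p[:,:,::-1])
    return o
E
python3 - <<'E'
from h import *
F={n:np.load(f"f_{n}0.npz") for n in("scene","top")}
seed=dict(top=dict(beaker_small=(277,202),beaker_medium=(176,198),beaker_large=(427,233),cup_small=(315,145),cup_large=(359,201),jar=(238,159)),
 scene=dict(beaker_small=(355,216),beaker_medium=(440,302),beaker_large=(285,89),cup_small=(269,224),cup_large=(295,153),jar=(347,271)))
for n in F:
  p,d=F[n]["p"],F[n]["d"]
  for k,s in seed[n].items():
    P0=on_plane(n,[s],H[k])[0]
    m=np.zeros((400,640),bool); u,v=s; m[v-25:v+26,u-25:u+26]=1; m&=d>0
    P,uv=pts(n,d,m)
    g=P[:,2]>H[k]*.5
    t=abs(P[:,2]-H[k])<6
    near=np.hypot(*(P[:,:2]-P0[:2]).T)<R[k]+15
    A=P[g&near]; B=P[t&near]
    uvt=uv[t&near]
    (cx,cy),rr=cv2.minEnclosingCircle(np.float32(on_plane(n,uvt,H[k])[:,:2]))
    M=on_plane(n,uvt,H[k]).mean(0)
    print(n,k,P0[:2].round(),"plane-mean",M[:2].round(1),"depthmean",B.mean(0).round(1),"enc",round(cx,1),round(cy,1),round(rr,1),len(B))
  hsv=cv2.cvtColor(p,cv2.COLOR_RGB2HSV)
  for nm,s in dict(square=dict(top=(221,238),scene=(430,252)),round=dict(top=(386,164),scene=(238,166))).items():
    u,v=s[n]; 
    m=((hsv[...,0]<25)&(hsv[...,1]>60)&(hsv[...,2]>90)).astype(np.uint8)
    nl,L,st,ce=cv2.connectedComponentsWithStats(m); l=L[v,u]
    cs,_=cv2.findContours((L==l).astype(np.uint8),cv2.RETR_EXTERNAL,cv2.CHAIN_APPROX_NONE)
    W=on_plane(n,np.argwhere(L==l)[:,::-1],4)[:,:2]
    Wc=on_plane(n,max(cs,key=len).reshape(-1,2),4)[:,:2]
    print(n,nm,"mean",W.mean(0).round(1),"rect",cv2.minAreaRect(np.float32(Wc)),"enc",cv2.minEnclosingCircle(np.float32(Wc)))
E
```

```text
scene beaker_small [480. 125.] plane-mean [481.8 124.7] depthmean [482.4 125.2  51.2] enc 481.2 126.3 17.9 107
scene beaker_medium [485. 413.] plane-mean [485.3 413.6] depthmean [486.1 413.9  71.6] enc 485.6 413.7 25.1 354
scene beaker_large [ 382. -302.] plane-mean [ 382.3 -305.1] depthmean [ 383.4 -303.6   93.7] enc 381.4 -304.1 37.1 302
scene cup_small [656.  13.] plane-mean [658.7  11.2] depthmean [659.4  12.4  40.1] enc 658.0 11.4 23.7 229
scene cup_large [ 478. -123.] plane-mean [ 483.3 -119.7] depthmean [ 484.3 -118.2   52.1] enc 483.5 -119.9 34.6 336
scene jar [601. 238.] plane-mean [601.4 238.4] depthmean [601.9 238.8  81.2] enc 602.4 238.4 26.4 361
scene square mean [377.1 292.5] rect ((375.6173095703125, 291.3466491699219), (124.8266830444336, 123.146728515625), 10.74013900756836) enc ((375.65789794921875, 290.9367370605469), 83.99968719482422)
scene round mean [ 606.7 -211.6] rect ((605.9168701171875, -213.10977172851562), (122.15088653564453, 122.42222595214844), 53.33517837524414) enc ((606.0106811523438, -213.04165649414062), 62.910667419433594)
top beaker_small [476. 
[... 339 characters left out ...]
lane-mean [657.3  10.4] depthmean [657.1  10.4  38.8] enc 657.0 10.0 22.2 150
top cup_large [ 479. -122.] plane-mean [ 481.9 -121.9] depthmean [ 481.7 -121.8   50.9] enc 481.3 -121.7 31.4 319
top jar [598. 235.] plane-mean [598.6 237.1] depthmean [598.6 237.   80.3] enc 599.0 236.9 25.4 216
top square mean [374.4 290.8] rect ((374.90985107421875, 290.73114013671875), (122.11287689208984, 121.73928833007812), 10.863565444946289) enc ((373.83148193359375, 291.70684814453125), 84.00531005859375)
top round mean [ 604.9 -212.2] rect ((605.2525024414062, -211.23281860351562), (118.0611801147461, 121.6947250366211), 88.22017669677734) enc ((605.2105712890625, -212.83033752441406), 61.1313591003418)
```

{"method": "play_rows", "body": {
  "rows": [
    [0,[-4,-3.4,0],[0,0,-0.1]],
    [0,[-8,-6.9,0],[0,0,-0.2]],
    [0,[-12,-10.4,0],[0,0,-0.302]],
    [0,[-15,-13,0],[0,0,-0.302]],
    [0,[-18,-15.6,0],[0,0,-0.302]],
    [0,[-21,-18.2,0],[0,0,-0.302]],
    [0,[-24,-20.8,0],[0,0,-0.302]],
    [0,[-27,-23.4,0],[0,0,-0.302]],
    [0,[-30,-26,0],[0,0,-0.302]],
    [0,[-30,-26,0],[0,0,-0.302]],
    [0,[-30,-26,0],[0,0,-0.302]]
  ],
  "squeeze": 30
}}

```text
clock: 1.02
eef_pos: [396.5, 255.9, 207.4]
tcp_rot: [-3.14, 0.0, 3.138]
contact_force: [-1.1, 0.9, 0.2]
opening: 1.001
```

{"method": "play_rows", "body": {
  "rows": [
    [0,[0,0,0],[0,0,0]],
    [0,[0,0,0],[0,0,0]],
    [0,[0,0,0],[0,0,0]]
  ]
}}

```text
clock: 1.27
eef_pos: [394.5, 260.0, 207.4]
tcp_rot: [3.142, -0.0, -3.141]
contact_force: [-1.1, 0.0, 0.0]
opening: 0.997
```

```bash
python3 - <<'E'
from h import *
s=readout.sense();print(s["eef_pos"],s["tcp_rot"],s["qpos"],s["clock"])
E
```

```text
[394.45591244 260.04675079 207.36911292] [ 3.14150062e+00 -3.46229021e-04 -3.14055338e+00] [ 5.79471903e-01  1.13219178e-01  1.94842622e+00  3.01965683e-04
  1.08018687e+00 -9.92505991e-01] 1.2667
```

{"method": "play_rows", "body": {
  "rows": [
    [0,[-2,-3,2],[0,0,0]],
    [0,[-4.3,-6.8,5],[0,0,0]],
    [0,[-6.3,-10,8],[0,0,0]],
    [0,[-7.8,-12.4,10],[0,0,0]],
    [0,[-8.56,-13.58,11],[0,0,0]],
    [0,[-8.56,-13.58,11],[0,0,0]],
    [0,[-8.56,-13.58,12.5],[0,0,0]],
    [0,[-8.56,-13.58,15],[0,0,0]],
    [0,[-8.56,-13.58,17.5],[0,0,0]],
    [0,[-8.56,-13.58,19.15],[0,0,0]],
    [0,[-8.56,-13.58,19.15],[0,0,0]],
    [0,[-8.56,-13.58,19.15],[0,0,0]]
  ]
}}

```text
clock: 2.27
eef_pos: [479.8, 124.6, 15.7]
tcp_rot: [-3.141, -0.002, -3.14]
contact_force: [-0.0, -0.4, 0.7]
opening: 0.999
```

{"method": "play_rows", "body": {
  "rows": [
    [80,[0,0,0],[0,0,0]],
    [120,[0,0,0],[0,0,0]],
    [150,[0,0,0],[0,0,0]],
    [180,[0,0,0],[0,0,0]],
    [210,[0,0,0],[0,0,0]],
    [220,[0,0,0],[0,0,0]],
    [220,[0,0,0],[0,0,0]],
    [220,[0,0,0],[0,0,0]],
    [220,[0,0,0],[0,0,0]]
  ],
  "squeeze": 25
}}

```text
clock: 3.02
eef_pos: [481.3, 123.9, 16.7]
tcp_rot: [3.141, 0.002, 3.141]
contact_force: [-1.1, 1.9, 5.9]
opening: 0.33
```

```bash
python3 - <<'E'
from h import *
s=readout.sense();print(s["eef_pos"],s["tcp_rot"],s["opening"],s["opening"]*85,s["contact_force"])
o=shot("g1")
E
```

```text
[481.34013712 123.87173635  16.73979108] [3.14092250e+00 1.51674403e-03 3.14141894e+00] 0.3304961504286935 28.092172786438947 [-1.12806049  1.85706797  5.87698579]
```

View pics/scene_g1.png

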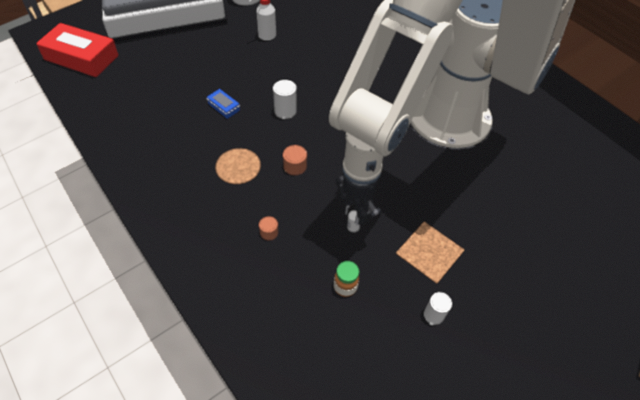

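{"method": "play_rows", "body": {
  "rows": [
    [0,[0,0,0],[0,0,0]],
    [0,[0,0,0],[0,0,0]],
    [0,[0,0,0],[0,0,0]],
    [0,[0,0,0],[0,0,0.1]],
    [0,[0,0,0],[0,0,0.2]],
    [0,[0,0,0],[0,0,0.3]],
    [0,[0,0,0],[0,0,0.4]],
    [0,[0,0,0],[0,0,0.5]],
    [0,[0,0,0],[0,0,0.6]],
    [0,[0,0,0],[0,0,0.7]],
    [0,[0,0,0],[0,0,0.785]],
    [0,[0,0,0],[0,0,0.785]]
  ]
}}

```text
clock: 4.12
eef_pos: [480.4, 123.5, 15.8]
tcp_rot: [-3.141, -0.0, 2.353]
contact_force: [0.0, 0.9, 0.5]
opening: 0.998
```

{"method": "play_rows", "body": {
  "rows": [
    [0,[0,0,0],[0,0,0.1]],
    [0,[0,0,0],[0,0,0.2]],
    [0,[0,0,0],[0,0,0.3]],
    [0,[0,0,0],[0,0,0.4]],
    [0,[0,0,0],[0,0,0.5]],
    [0,[0,0,0],[0,0,0.6]],
    [0,[0,0,0],[0,0,0.7]],
    [0,[0,0,0],[0,0,0.785]],
    [0,[0,0,0],[0,0,0.785]],
    [0,[0,0,0],[0,0,0.785]],
    [0,[0,0,0],[0,0,0.785]]
  ]
}}

```text
clock: 5.03
eef_pos: [480.5, 123.5, 16.0]
tcp_rot: [-3.142, 0.0, 1.576]
contact_force: [-0.9, -0.5, 1.1]
opening: 0.998
```

{"method": "play_rows", "body": {
  "rows": [
    [80,[0,0,0],[0,0,0]],
    [120,[0,0,0],[0,0,0]],
    [150,[0,0,0],[0,0,0]],
    [180,[0,0,0],[0,0,0]],
    [210,[0,0,0],[0,0,0]],
    [220,[0,0,0],[0,0,0]],
    [220,[0,0,0],[0,0,0]],
    [220,[0,0,0],[0,0,0]],
    [220,[0,0,0],[0,0,0]],
    [220,[0,0,0],[0,0,0]]
  ],
  "squeeze": 30
}}

```text
clock: 5.87
eef_pos: [480.7, 123.6, 16.1]
tcp_rot: [3.141, -0.0, 1.572]
contact_force: [-0.9, -0.1, 3.9]
opening: 0.331
```

{"method": "play_rows", "body": {
  "rows": [
    [220,[0,0,-1.5],[0,0,0]],
    [220,[0,0,-4],[0,0,0]],
    [220,[1.5,-1,-4],[0,0,0]],
    [220,[4,-2.5,-4],[0,0,0]],
    [220,[6.8,-4.2,-4],[0,0,0]],
    [220,[9.6,-6,-4],[0,0,0]],
    [220,[12.2,-7.6,-4],[0,0,0]],
    [220,[14.6,-9.1,-4],[0,0,0]],
    [220,[16.2,-10.1,-4],[0,0,0]],
    [220,[16.8,-10.5,-4],[0,0,0]],
    [220,[16.8,-10.5,-4],[0,0,0]],
    [220,[16.8,-10.5,-4],[0,0,0]]
  ]
}}

```text
clock: 6.87
eef_pos: [375.4, 291.1, 55.8]
tcp_rot: [-3.141, 0.0, 1.573]
contact_force: [0.0, -0.4, -1.4]
opening: 0.327
```

{"method": "play_rows", "body": {
  "rows": [
    [220,[0,0,1.2],[0,0,0]],
    [220,[0,0,2.4],[0,0,0]],
    [220,[0,0,3.2],[0,0,0]],
    [220,[0,0,3.5],[0,0,0]],
    [220,[0,0,3.5],[0,0,0]],
    [220,[0,0,3.5],[0,0,0]],
    [220,[0,0,3.5],[0,0,0]]
  ]
}}

```text
clock: 7.45
eef_pos: [375.8, 291.2, 21.1]
tcp_rot: [3.141, -0.0, 1.571]
contact_force: [-0.4, 0.2, -1.4]
opening: 0.329
```

{"method": "play_rows", "body": {
  "rows": [
    [220,[0,0,0.06],[0,0,0]],
    [220,[0,0,0.06],[0,0,0]],
    [220,[0,0,0.06],[0,0,0]],
    [180,[0,0,0.06],[0,0,0]],
    [120,[0,0,0.06],[0,0,0]],
    [60,[0,0,0.06],[0,0,0]],
    [0,[0,0,0.06],[0,0,0]],
    [0,[0,0,0.06],[0,0,0]]
  ]
}}

```text
clock: 8.12
eef_pos: [375.3, 291.5, 20.4]
tcp_rot: [-3.142, 0.0, 1.572]
contact_force: [0.3, -0.5, -0.5]
opening: 0.88
```

{"method": "play_rows", "body": {
  "rows": [
    [0,[0,0,-3],[0,0,0]],
    [0,[0,0,-7],[0,0,0]],
    [0,[2,1.5,-9],[0,0,0]],
    [0,[4,4,-9],[0,0,0]],
    [0,[7,7,-9],[0,0,0]],
    [0,[10,9.5,-9],[0,0,0]],
    [0,[12.15,10.9,-9],[0,0,0]],
    [0,[12.15,10.9,-9],[0,0,0]],
    [0,[12.15,10.9,-9],[0,0,0]],
    [0,[12.15,10.9,-9],[0,0,0]]
  ]
}}

```text
clock: 8.95
eef_pos: [483.3, 412.2, 109.7]
tcp_rot: [-3.14, 0.001, 1.572]
contact_force: [-0.9, 0.6, -0.5]
opening: 0.999
```

```bash
python3 - <<'E'
from h import *
o=shot("a2")
s=readout.sense();print(s["eef_pos"],s["tcp_rot"],s["opening"])
for n in o: print(n,proj(n,[[375.5,291.5,54],[485,413,70]]))
E
```

```text
[483.26770096 411.9013627  110.11170449] [-3.14047882e+00  9.88358018e-04  1.57161686e+00] 0.9990693115972568
scene [[434.48159837 240.38390766]
 [440.16911347 302.0683014 ]]
top [[217.29729308 235.54622621]
 [175.70146266 197.22802821]]
```

View pics/scene_a2.png

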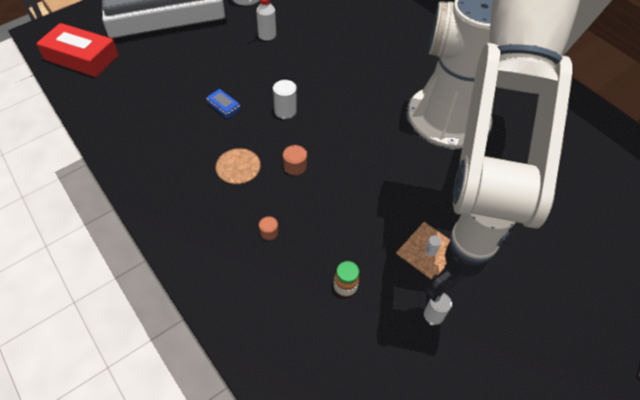

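View pics/top_a2.png

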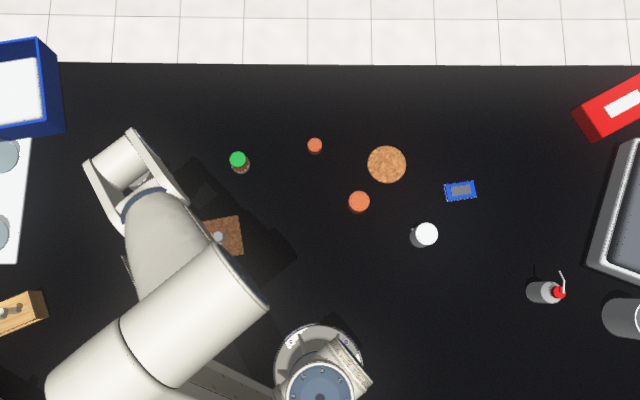

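{"method": "play_rows", "body": {
  "rows": [
    [0,[0,0,0],[0,0,0]],
    [0,[0,0,0],[0,0,0]],
    [0,[0,0,2.5],[0,0,0]],
    [0,[0,0,5.5],[0,0,0]],
    [0,[0,0,8],[0,0,0]],
    [0,[0,0,9.04],[0,0,0]],
    [0,[0,0,9.04],[0,0,0]],
    [80,[0,0,9.04],[0,0,0]],
    [100,[0,0,9.04],[0,0,0]],
    [120,[0,0,9.04],[0,0,0]],
    [140,[0,0,9.04],[0,0,0]],
    [170,[0,0,9.04],[0,0,0]]
  ],
  "squeeze": 25
}}

```text
clock: 10.05
eef_pos: [485.2, 413.9, 21.8]
tcp_rot: [3.14, -0.002, 1.572]
contact_force: [-1.1, -0.2, 6.1]
opening: 0.525
```

{"method": "play_rows", "body": {
  "rows": [
    [180,[0,0,0],[0,0,0]],
    [180,[0,0,0],[0,0,0]],
    [180,[0,0,0],[0,0,0]],
    [180,[0,0,0],[0,0,0]]
  ]
}}

```text
clock: 10.38
eef_pos: [485.2, 413.9, 21.8]
tcp_rot: [3.139, -0.002, 1.572]
contact_force: [-1.0, -0.4, 4.6]
opening: 0.527
```

{"method": "play_rows", "body": {
  "rows": [
    [0,[0,0,0],[0,0,0]],
    [0,[0,0,0],[0,0,0]],
    [0,[0,0,0],[0,0,0]],
    [0,[0,0,0],[0,0,-0.1]],
    [0,[0,0,0],[0,0,-0.2]],
    [0,[0,0,0],[0,0,-0.3]],
    [0,[0,0,0],[0,0,-0.4]],
    [0,[0,0,0],[0,0,-0.5]],
    [0,[0,0,0],[0,0,-0.6]],
    [0,[0,0,0],[0,0,-0.7]],
    [0,[0,0,0],[0,0,-0.785]],
    [0,[0,0,0],[0,0,-0.785]]
  ]
}}

```text
clock: 11.38
eef_pos: [484.2, 413.0, 20.0]
tcp_rot: [-3.141, -0.0, 2.361]
contact_force: [-0.2, 0.1, 0.3]
opening: 1.0
```

{"method": "play_rows", "body": {
  "rows": [
    [0,[0,0,0],[0,0,-0.1]],
    [0,[0,0,0],[0,0,-0.2]],
    [0,[0,0,0],[0,0,-0.3]],
    [0,[0,0,0],[0,0,-0.4]],
    [0,[0,0,0],[0,0,-0.5]],
    [0,[0,0,0],[0,0,-0.6]],
    [0,[0,0,0],[0,0,-0.7]],
    [0,[0,0,0],[0,0,-0.785]],
    [0,[0,0,0],[0,0,-0.785]],
    [0,[0,0,0],[0,0,-0.785]],
    [0,[0,0,0],[0,0,-0.785]]
  ]
}}

```text
clock: 12.3
eef_pos: [484.3, 413.1, 20.0]
tcp_rot: [-3.142, -0.0, 3.138]
contact_force: [0.1, -0.7, 0.5]
opening: 1.001
```

{"method": "play_rows", "body": {
  "rows": [
    [60,[0,0,0],[0,0,0]],
    [80,[0,0,0],[0,0,0]],
    [100,[0,0,0],[0,0,0]],
    [120,[0,0,0],[0,0,0]],
    [140,[0,0,0],[0,0,0]],
    [180,[0,0,0],[0,0,0]],
    [180,[0,0,0],[0,0,0]],
    [180,[0,0,0],[0,0,0]],
    [180,[0,0,0],[0,0,0]],
    [180,[0,0,0],[0,0,0]]
  ],
  "squeeze": 30
}}

```text
clock: 13.13
eef_pos: [484.4, 413.2, 20.2]
tcp_rot: [3.141, 0.0, -3.141]
contact_force: [-1.4, -0.3, 3.5]
opening: 0.536
```

{"method": "play_rows", "body": {
  "rows": [
    [180,[0,0,-1.5],[0,0,0]],
    [180,[0,0,-4.5],[0,0,0]],
    [180,[0,0,-7.5],[0,0,0]],
    [180,[1,-1.2,-8],[0,0,0]],
    [180,[2.7,-3,-8],[0,0,0]],
    [180,[4.7,-5.2,-8],[0,0,0]],
    [180,[6.7,-7.4,-8],[0,0,0]],
    [180,[8.6,-9.5,-8],[0,0,0]],
    [180,[10.2,-11.3,-8],[0,0,0]],
    [180,[11,-12.15,-8],[0,0,0]],
    [180,[11,-12.15,-8],[0,0,0]],
    [180,[11,-12.15,-8],[0,0,0]]
  ]
}}

```text
clock: 14.13
eef_pos: [375.0, 292.1, 100.3]
tcp_rot: [3.141, 0.001, 3.141]
contact_force: [-0.1, 1.0, -0.3]
opening: 0.53
```

{"method": "play_rows", "body": {
  "rows": [
    [180,[0,0,0],[0,0,0]],
    [180,[0,0,0],[0,0,0]],
    [180,[0,0,1],[0,0,0]],
    [180,[0,0,2],[0,0,0]],
    [180,[0,0,3],[0,0,0]],
    [180,[0,0,3.5],[0,0,0]],
    [180,[0,0,3.5],[0,0,0]]
  ]
}}

```text
clock: 14.72
eef_pos: [373.2, 290.8, 63.1]
tcp_rot: [-3.14, -0.003, -3.141]
contact_force: [-0.3, 0.0, 0.1]
opening: 0.536
```

```bash
python3 - <<'E'
from h import *
o=shot("a3")
s=readout.sense();print(s["eef_pos"],s["tcp_rot"],s["opening"],s["contact_force"])
p=o["scene"][0][190:310,370:500];cv2.imwrite("pics/a3c.png",cv2.resize(p,None,fx=5,fy=5,interpolation=cv2.INTER_CUBIC)[:,:,::-1])
E
```

```text
[374.04890004 291.33579377  64.45597635] [-3.14085461e+00 -9.27842508e-04 -3.14138941e+00] 0.5322528001068336 [ 0.59937916 -0.23724747  0.19718681]
```

View pics/a3c.png

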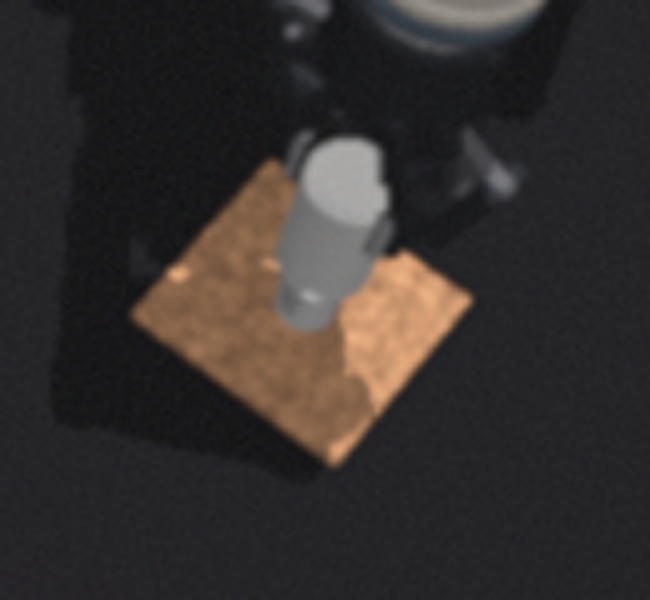

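{"method": "play_rows", "body": {
  "rows": [
    [180,[0,0,0.8],[0,0,0]],
    [180,[0,0,1.6],[0,0,0]],
    [180,[0,0,2.4],[0,0,0]],
    [180,[0,0,3.1],[0,0,0]],
    [180,[0,0,3.7],[0,0,0]],
    [180,[0,0,4],[0,0,0]],
    [180,[0,0,4],[0,0,0]],
    [180,[0,0,4],[0,0,0]],
    [180,[0,0,4],[0,0,0]]
  ]
}}

```text
clock: 15.57
eef_pos: [374.3, 291.6, 24.9]
tcp_rot: [3.142, 0.0, -3.141]
contact_force: [-0.6, -0.1, 0.3]
opening: 0.53
```

{"method": "play_rows", "body": {
  "rows": [
    [180,[0,0,0.06],[0,0,0]],
    [180,[0,0,0.06],[0,0,0]],
    [180,[0,0,0.06],[0,0,0]],
    [130,[0,0,0.06],[0,0,0]],
    [80,[0,0,0.06],[0,0,0]],
    [0,[0,0,0.06],[0,0,0]],
    [0,[0,0,0.06],[0,0,0]],
    [0,[0,0,-2],[0,0,0]],
    [0,[0,0,-5],[0,0,0]],
    [0,[0,0,-9],[0,0,0]],
    [0,[0,0,-12],[0,0,0]],
    [0,[0,0,-12],[0,0,0]]
  ]
}}

```text
clock: 16.57
eef_pos: [377.2, 293.8, 150.6]
tcp_rot: [3.136, 0.007, -3.141]
contact_force: [0.5, 1.1, 0.7]
opening: 0.999
```

{"method": "play_rows", "body": {
  "rows": [
    [0,[0,-2,0],[0,0,0]],
    [0,[0,-5,0],[0,0,0]],
    [0,[0,-8.5,0],[0,0,0]],
    [0,[0,-12,0],[0,0,0]],
    [0,[0,-15.5,0],[0,0,0]],
    [0,[0,-19,0],[0,0,0]],
    [0,[0,-22.5,0],[0,0,0]],
    [0,[0,-26,0],[0,0,0]],
    [0,[0,-28.5,0],[0,0,0]],
    [0,[0,-30,0],[0,0,0]],
    [0,[0,-30,0],[0,0,0]],
    [0,[0,-30,0],[0,0,0]]
  ]
}}

```text
clock: 17.57
eef_pos: [374.2, -8.9, 144.9]
tcp_rot: [3.141, -0.0, 3.139]
contact_force: [-0.0, 0.7, -0.2]
opening: 1.001
```

{"method": "play_rows", "body": {
  "rows": [
    [0,[-0.1,-2,0],[0,0,0]],
    [0,[-0.2,-5,0],[0,0,0]],
    [0,[-0.3,-8.5,0],[0,0,0]],
    [0,[-0.4,-12,0],[0,0,0]],
    [0,[-0.5,-15.5,0],[0,0,0]],
    [0,[-0.55,-19,0],[0,0,0]],
    [0,[-0.55,-22.5,0],[0,0,0]],
    [0,[-0.55,-26,0],[0,0,0]],
    [0,[-0.55,-28.5,0],[0,0,0]],
    [0,[-0.55,-29.75,0],[0,0,0]],
    [0,[-0.55,-29.75,0],[0,0,0]],
    [0,[-0.55,-29.75,0],[0,0,0]]
  ]
}}

```text
clock: 18.57
eef_pos: [380.0, -305.0, 144.6]
tcp_rot: [3.14, -0.001, 3.141]
contact_force: [0.4, 0.4, -0.1]
opening: 1.0
```

```bash
python3 - <<'E'
from h import *
o=shot("a4")
s=readout.sense();print(s["eef_pos"],s["tcp_rot"],s["opening"],s["contact_force"],s["qpos"])
h=np.hstack([o["scene"][0][200:320,370:510],o["scene"][0][50:170,210:350]]);cv2.imwrite("pics/a4c.png",cv2.resize(h,None,fx=2.8,fy=4,interpolation=cv2.INTER_CUBIC)[:,:,::-1])
for n,s in dict(scene=(434,234),top=(216,233)).items():
    p,d=o[n];m=np.zeros((400,640),bool);u,v=s;m[v-25:v+26,u-25:u+26]=1;m&=d>0
    P,uv=pts(n,d,m);t=(abs(P[:,2]-74)<6);print(n,on_plane(n,uv[t],74).mean(0).round(1),P[t].mean(0).round(1),t.sum())
E
```

```text
[ 379.89594314 -304.24412891  144.69266081] [ 3.14054063e+00 -7.29804656e-04 -3.14036770e+00] 1.0004679375608185 [-0.08629418  0.96614518 -0.65476931] [-6.78618681e-01  2.15604742e-01  1.98319495e+00  4.43644191e-04
  9.44021930e-01 -2.25090001e+00]
scene [376. 293.  74.] [377.  293.5  75.6] 273
top [371.7 291.8  74. ] [371.6 291.7  74.5] 196
```

View pics/a4c.png

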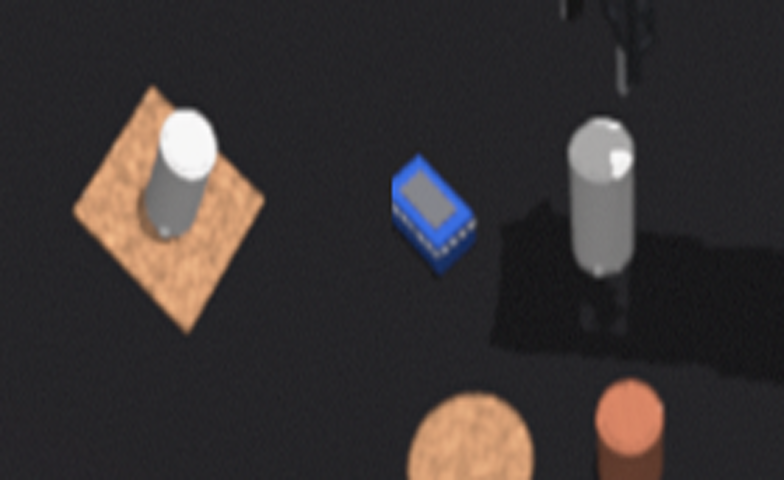

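View pics/top_a4.png

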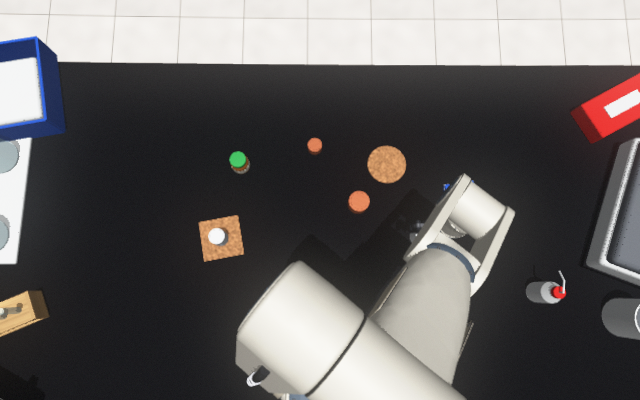

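{"method": "play_rows", "body": {
  "rows": [
    [0,[0,0,0],[0,0,0]],
    [0,[0,0,2],[0,0,0]],
    [0,[0,0,4],[0,0,0]],
    [0,[0,0,6],[0,0,0]],
    [0,[0,0,8],[0,0,0]],
    [0,[0,0,10],[0,0,0]],
    [0,[0,0,11.3],[0,0,0]],
    [0,[0,0,11.3],[0,0,0]],
    [0,[0,0,11.3],[0,0,0]],
    [0,[0,0,11.3],[0,0,0]]
  ]
}}

```text
clock: 19.5
eef_pos: [380.5, -305.8, 32.8]
tcp_rot: [-3.141, 0.001, -3.141]
contact_force: [-0.2, 0.3, 0.6]
opening: 0.996
```

{"method": "play_rows", "body": {
  "rows": [
    [20,[0,0,0],[0,0,0]],
    [40,[0,0,0],[0,0,0]],
    [60,[0,0,0],[0,0,0]],
    [80,[0,0,0],[0,0,0]],
    [100,[0,0,0],[0,0,0]],
    [120,[0,0,0],[0,0,0]],
    [120,[0,0,0],[0,0,0]],
    [120,[0,0,0],[0,0,0]]
  ],
  "squeeze": 25
}}

```text
clock: 20.17
eef_pos: [380.4, -306.4, 32.9]
tcp_rot: [-3.141, 0.001, 3.141]
contact_force: [-1.0, 1.6, 9.1]
opening: 0.748
```

{"method": "play_rows", "body": {
  "rows": [
    [0,[0,0,0],[0,0,0]],
    [0,[0,0,0],[0,0,0]],
    [0,[0,0,0],[0,0,0]],
    [0,[0,0,0],[0,0,0.1]],
    [0,[0,0,0],[0,0,0.2]],
    [0,[0,0,0],[0,0,0.3]],
    [0,[0,0,0],[0,0,0.4]],
    [0,[0,0,0],[0,0,0.5]],
    [0,[0,0,0],[0,0,0.6]],
    [0,[0,0,0],[0,0,0.7]],
    [0,[0,0,0],[0,0,0.785]],
    [0,[0,0,0],[0,0,0.785]]
  ]
}}

```text
clock: 21.17
eef_pos: [379.8, -305.9, 31.9]
tcp_rot: [-3.142, -0.0, 2.353]
contact_force: [0.4, 0.1, 0.9]
opening: 1.001
```

{"method": "play_rows", "body": {
  "rows": [
    [0,[0,0,0],[0,0,0.1]],
    [0,[0,0,0],[0,0,0.2]],
    [0,[0,0,0],[0,0,0.3]],
    [0,[0,0,0],[0,0,0.4]],
    [0,[0,0,0],[0,0,0.5]],
    [0,[0,0,0],[0,0,0.6]],
    [0,[0,0,0],[0,0,0.7]],
    [0,[0,0,0],[0,0,0.785]],
    [0,[0,0,0],[0,0,0.785]],
    [0,[0,0,0],[0,0,0.785]],
    [0,[0,0,0],[0,0,0.785]]
  ]
}}

```text
clock: 22.08
eef_pos: [379.9, -306.0, 32.0]
tcp_rot: [-3.142, -0.0, 1.576]
contact_force: [0.5, -0.0, 0.2]
opening: 0.996
```

{"method": "play_rows", "body": {
  "rows": [
    [20,[0,0,0],[0,0,0]],
    [40,[0,0,0],[0,0,0]],
    [60,[0,0,0],[0,0,0]],
    [80,[0,0,0],[0,0,0]],
    [100,[0,0,0],[0,0,0]],
    [120,[0,0,0],[0,0,0]],
    [120,[0,0,0],[0,0,0]],
    [120,[0,0,0],[0,0,0]],
    [120,[0,0,0],[0,0,0]]
  ],
  "squeeze": 35
}}

```text
clock: 22.83
eef_pos: [380.1, -306.1, 32.3]
tcp_rot: [3.141, 0.0, 1.573]
contact_force: [-0.7, -0.0, 6.0]
opening: 0.741
```

{"method": "play_rows", "body": {
  "rows": [
    [120,[0,0,-1.5],[0,0,0]],
    [120,[0,0,-4],[0,0,0]],
    [120,[0,0,-7],[0,0,0]],
    [120,[0,0,-9.5],[0,0,0]],
    [120,[0,0,-10],[0,0,0]],
    [120,[1,0,-10],[0,0,0]],
    [120,[3,0,-10],[0,0,0]],
    [120,[6,0,-10],[0,0,0]],
    [120,[9,0,-10],[0,0,0]],
    [120,[11,0,-10],[0,0,0]],
    [120,[12,0,-10],[0,0,0]],
    [120,[12,0,-10],[0,0,0]]
  ]
}}

```text
clock: 23.83
eef_pos: [378.6, -183.6, 130.8]
tcp_rot: [-3.139, -0.001, 1.574]
contact_force: [-0.7, 0.2, -0.3]
opening: 0.74
```

{"method": "play_rows", "body": {
  "rows": [
    [120,[1.5,0,0],[0,0,0]],
    [120,[4,0,0],[0,0,0]],
    [120,[7,0,0],[0,0,0]],
    [120,[10,0,0],[0,0,0]],
    [120,[13,0,0],[0,0,0]],
    [120,[16,0,0],[0,0,0]],
    [120,[19,0,0],[0,0,0]],
    [120,[22,0,0],[0,0,0]],
    [120,[25,0,0],[0,0,0]],
    [120,[28,0,0],[0,0,0]],
    [120,[29.5,0,0],[0,0,0]],
    [120,[30,0,0],[0,0,0]]
  ]
}}

```text
clock: 24.83
eef_pos: [379.9, 115.6, 131.5]
tcp_rot: [-3.142, -0.0, 1.574]
contact_force: [0.1, 0.3, 0.3]
opening: 0.742
```

{"method": "play_rows", "body": {
  "rows": [
    [120,[1,-0.1,0],[0,0,0]],
    [120,[3,-0.2,0],[0,0,0]],
    [120,[6,-0.3,0],[0,0,0]],
    [120,[9,-0.4,0],[0,0,0]],
    [120,[12,-0.5,0],[0,0,0]],
    [120,[14.5,-0.55,0],[0,0,0]],
    [120,[16.7,-0.55,0],[0,0,0]],
    [120,[17.75,-0.55,0],[0,0,0]],
    [120,[17.75,-0.55,0],[0,0,0]],
    [120,[17.75,-0.55,0],[0,0,0]],
    [120,[17.75,-0.55,0],[0,0,0]],
    [120,[17.75,-0.55,0],[0,0,0]]
  ]
}}

```text
clock: 25.83
eef_pos: [373.8, 290.1, 131.8]
tcp_rot: [-3.141, 0.001, 1.571]
contact_force: [-0.0, -0.6, -1.0]
opening: 0.742
```

```bash
python3 - <<'E'
from h import *
o=shot("a5")
s=readout.sense();print(s["eef_pos"],s["tcp_rot"],s["opening"],s["contact_force"])
p=o["scene"][0][170:310,360:510];cv2.imwrite("pics/a5c.png",cv2.resize(p,None,fx=4,fy=4,interpolation=cv2.INTER_CUBIC)[:,:,::-1])
E
```

```text
[373.88452847 290.53370309 131.973443  ] [-3.14145698e+00  2.41122240e-04  1.57060081e+00] 0.7434756333835182 [ 0.0641223  -0.454733   -1.33063481]
```

View pics/a5c.png

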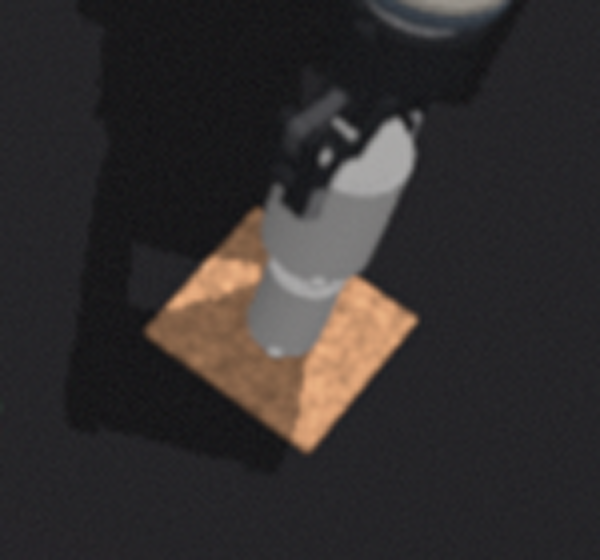

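{"method": "play_rows", "body": {
  "rows": [
    [120,[0,0,0],[0,0,0]],
    [120,[0,0,1],[0,0,0]],
    [120,[0,0,2],[0,0,0]],
    [120,[0,0,3],[0,0,0]],
    [120,[0,0,4],[0,0,0]],
    [120,[0,0,4.5],[0,0,0]],
    [120,[0,0,4.5],[0,0,0]]
  ]
}}

```text
clock: 26.52
eef_pos: [372.8, 290.8, 85.2]
tcp_rot: [-3.139, 0.002, 1.572]
contact_force: [-1.0, -0.6, -2.1]
opening: 0.741
```

{"method": "play_rows", "body": {
  "rows": [
    [120,[0,0,1],[0,0,0]],
    [120,[0,0,2],[0,0,0]],
    [120,[0,0,3],[0,0,0]],
    [120,[0,0,4],[0,0,0]],
    [120,[0,0,4.6],[0,0,0]],
    [120,[0,0,4.95],[0,0,0]],
    [120,[0,0,4.95],[0,0,0]],
    [120,[0,0,4.95],[0,0,0]],
    [120,[0,0,5.05],[0,0,0]],
    [120,[0,0,5.05],[0,0,0]]
  ]
}}

```text
clock: 27.35
eef_pos: [373.9, 291.6, 36.5]
tcp_rot: [3.141, -0.0, 1.572]
contact_force: [0.2, 0.3, -0.6]
opening: 0.74
```

{"method": "play_rows", "body": {
  "rows": [
    [120,[0,0,0.03],[0,0,0]],
    [120,[0,0,0.03],[0,0,0]],
    [80,[0,0,0.03],[0,0,0]],
    [40,[0,0,0.03],[0,0,0]],
    [0,[0,0,0.03],[0,0,0]],
    [0,[0,0,0.03],[0,0,0]],
    [0,[0,0,0.03],[0,0,0]],
    [0,[0,0,-2],[0,0,0]],
    [0,[0,0,-5],[0,0,0]],
    [0,[0,0,-8.5],[0,0,0]],
    [0,[0,0,-11],[0,0,0]],
    [0,[0,0,-12],[0,0,0]]
  ]
}}

```text
clock: 28.35
eef_pos: [375.3, 292.6, 160.0]
tcp_rot: [3.138, -0.003, 1.572]
contact_force: [0.4, 0.8, 0.4]
opening: 1.002
```

{"method": "play_rows", "body": {
  "rows": [
    [0,[-1,1,0],[0,0,0]],
    [0,[-3,3,0],[0,0,0]],
    [0,[-5.5,5.5,0],[0,0,0]],
    [0,[-8,8,0],[0,0,0]],
    [0,[-10.5,10.5,0],[0,0,0]],
    [0,[-13,13,0],[0,0,0]],
    [0,[-15.5,15.5,0],[0,0,0]],
    [0,[-18,18,0],[0,0,0]],
    [0,[-20.5,20.5,0],[0,0,0]],
    [0,[-22.5,22.5,0],[0,0,0]],
    [0,[-23,23,0],[0,0,0]],
    [0,[-23,23,0],[0,0,0]]
  ]
}}

```text
clock: 29.35
eef_pos: [604.8, 60.2, 155.4]
tcp_rot: [-3.141, 0.0, 1.569]
contact_force: [-0.3, 0.1, 0.2]
opening: 0.999
```

{"method": "play_rows", "body": {
  "rows": [
    [0,[-2,2,0],[0,0,0]],
    [0,[-4,4,0],[0,0,0]],
    [0,[-5.05,5.35,2],[0,0,0]],
    [0,[-5.05,5.35,5],[0,0,0]],
    [0,[-5.05,5.35,7.5],[0,0,0]],
    [0,[-5.05,5.35,8],[0,0,0]],
    [0,[-5.05,5.35,8],[0,0,0]],
    [0,[-5.05,5.35,8],[0,0,0]],
    [0,[-5.05,5.35,8],[0,0,0]]
  ]
}}

```text
clock: 30.1
eef_pos: [658.4, 12.0, 78.3]
tcp_rot: [3.139, -0.0, 1.572]
contact_force: [0.3, 0.1, 0.2]
opening: 0.998
```

```bash
python3 - <<'E'
from h import *
o=shot("a6")
s=readout.sense();print(s["eef_pos"],s["tcp_rot"],s["opening"],s["contact_force"])
for n,s in dict(scene=(435,230),top=(214,232)).items():
    p,d=o[n];m=np.zeros((400,640),bool);u,v=s;m[v-25:v+26,u-25:u+26]=1;m&=d>0
    P,uv=pts(n,d,m);t=(abs(P[:,2]-96)<6);print(n,on_plane(n,uv[t],96).mean(0).round(1),P[t].mean(0).round(1),t.sum())
E
```

```text
[658.62241892  11.72434856  78.35442735] [ 3.13885610e+00 -5.98974904e-05  1.57223675e+00] 0.9987075010751288 [-0.67500412 -0.04321232 -0.10471811]
scene [375.5 291.3  96. ] [376.7 291.9  97.8] 531Traceback (most recent call last):
  File "<stdin>", line 6, in <module>
  File "h.py", line 10, in on_plane
    d,T=rays(n,uv); w=d@T[:3,:3].T; o=T[:3,3]
        ~~~~^^^^^^
  File "h.py", line 7, in rays
    x=cv2.undistortPoints(np.float64(uv).reshape(-1,1,2),cam,np.array([c["k1"],0,0,0,0.]),).reshape(-1,2)
      ~~~~~~~~~~~~~~~~~~~^^^^^^^^^^^^^^^^^^^^^^^^^^^^^^^^^^^^^^^^^^^^^^^^^^^^^^^^^^^^^^^^^^
cv2.error: OpenCV(4.12.0) /io/opencv/modules/calib3d/src/undistort.dispatch.cpp:347: error: (-215:Assertion failed) CV_IS_MAT(_src) && CV_IS_MAT(_dst) && (_src->rows == 1 || _src->cols == 1) && (_dst->rows == 1 || _dst->cols == 1) && _src->cols + _src->rows - 1 == _dst->rows + _dst->cols - 1 && (CV_MAT_TYPE(_src->type) == CV_32FC2 || CV_MAT_TYPE(_src->type) == CV_64FC2) && (CV_MAT_TYPE(_dst->type) == CV_32FC2 || CV_MAT_TYPE(_dst->type) == CV_64FC2) in function 'cvUndistortPointsInternal'
```

View pics/scene_a6.png

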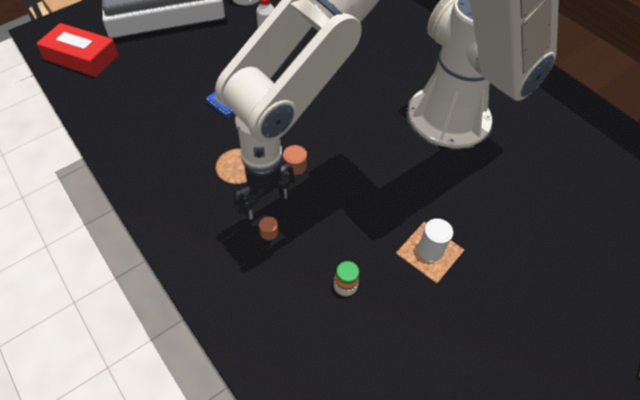

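{"method": "play_rows", "body": {
  "rows": [
    [0,[0,0,1.5],[0,0,0]],
    [0,[0,0,3.5],[0,0,0]],
    [0,[0,0,5.5],[0,0,0]],
    [0,[0,0,6.7],[0,0,0]],
    [0,[0,0,7.05],[0,0,0]],
    [0,[0,0,7.05],[0,0,0]],
    [0,[0,0,7.05],[0,0,0]],
    [0,[0,0,7.05],[0,0,0]]
  ]
}}

```text
clock: 30.87
eef_pos: [658.6, 11.3, 7.3]
tcp_rot: [3.14, -0.0, 1.572]
contact_force: [0.3, 0.3, -0.0]
opening: 0.999
```

{"method": "play_rows", "body": {
  "rows": [
    [60,[0,0,0],[0,0,0]],
    [80,[0,0,0],[0,0,0]],
    [100,[0,0,0],[0,0,0]],
    [120,[0,0,0],[0,0,0]],
    [140,[0,0,0],[0,0,0]],
    [160,[0,0,0],[0,0,0]],
    [170,[0,0,0],[0,0,0]],
    [170,[0,0,0],[0,0,0]],
    [170,[0,0,0],[0,0,0]]
  ],
  "squeeze": 25
}}

```text
clock: 31.62
eef_pos: [657.8, 11.3, 6.6]
tcp_rot: [3.141, 0.0, 1.572]
contact_force: [-1.7, 0.6, 5.2]
opening: 0.496
```

{"method": "play_rows", "body": {
  "rows": [
    [0,[0,0,0],[0,0,0]],
    [0,[0,0,0],[0,0,0]],
    [0,[0,0,0],[0,0,0]],
    [0,[0,0,0],[0,0,-0.1]],
    [0,[0,0,0],[0,0,-0.2]],
    [0,[0,0,0],[0,0,-0.3]],
    [0,[0,0,0],[0,0,-0.4]],
    [0,[0,0,0],[0,0,-0.5]],
    [0,[0,0,0],[0,0,-0.6]],
    [0,[0,0,0],[0,0,-0.7]],
    [0,[0,0,0],[0,0,-0.785]],
    [0,[0,0,0],[0,0,-0.785]]
  ]
}}

```text
clock: 32.62
eef_pos: [657.4, 11.3, 5.8]
tcp_rot: [-3.141, -0.0, 2.361]
contact_force: [0.2, 0.1, 0.3]
opening: 0.999
```

{"method": "play_rows", "body": {
  "rows": [
    [0,[0,0,0],[0,0,-0.1]],
    [0,[0,0,0],[0,0,-0.2]],
    [0,[0,0,0],[0,0,-0.3]],
    [0,[0,0,0],[0,0,-0.4]],
    [0,[0,0,0],[0,0,-0.5]],
    [0,[0,0,0],[0,0,-0.6]],
    [0,[0,0,0],[0,0,-0.7]],
    [0,[0,0,0],[0,0,-0.785]],
    [0,[0,0,0],[0,0,-0.785]],
    [0,[0,0,0],[0,0,-0.785]],
    [0,[0,0,0],[0,0,-0.785]]
  ]
}}

```text
clock: 33.53
eef_pos: [657.6, 11.3, 5.9]
tcp_rot: [-3.142, -0.0, 3.138]
contact_force: [0.6, 0.5, 0.5]
opening: 1.001
```

{"method": "play_rows", "body": {
  "rows": [
    [60,[0,0,0],[0,0,0]],
    [80,[0,0,0],[0,0,0]],
    [100,[0,0,0],[0,0,0]],
    [120,[0,0,0],[0,0,0]],
    [140,[0,0,0],[0,0,0]],
    [160,[0,0,0],[0,0,0]],
    [175,[0,0,0],[0,0,0]],
    [175,[0,0,0],[0,0,0]],
    [175,[0,0,0],[0,0,0]],
    [175,[0,0,0],[0,0,0]]
  ],
  "squeeze": 45
}}

```text
clock: 34.37
eef_pos: [657.7, 11.4, 6.5]
tcp_rot: [3.142, 0.0, 3.141]
contact_force: [-1.9, 0.6, 5.1]
opening: 0.488
```

{"method": "play_rows", "body": {
  "rows": [
    [175,[0,0,-1.5],[0,0,0]],
    [175,[0,0,-3.5],[0,0,0]],
    [175,[0.2,-1,-4],[0,0,0]],
    [175,[0.6,-3,-4],[0,0,0]],
    [175,[1.3,-6,-4],[0,0,0]],
    [175,[2,-9,-4],[0,0,0]],
    [175,[2.7,-12,-4],[0,0,0]],
    [175,[3.4,-15,-4],[0,0,0]],
    [175,[4.2,-18,-4],[0,0,0]],
    [175,[4.8,-20.5,-4],[0,0,0]],
    [175,[5.25,-22,-4],[0,0,0]],
    [175,[5.25,-22.3,-4],[0,0,0]]
  ]
}}

```text
clock: 35.37
eef_pos: [603.8, -214.6, 45.6]
tcp_rot: [-3.141, -0.001, 3.139]
contact_force: [-0.1, -0.5, -0.2]
opening: 0.489
```

{"method": "play_rows", "body": {
  "rows": [
    [175,[0,0,0],[0,0,0]],
    [175,[0,0,0],[0,0,0]],
    [175,[0,0,1],[0,0,0]],
    [175,[0,0,2],[0,0,0]],
    [175,[0,0,3],[0,0,0]],
    [175,[0,0,3.5],[0,0,0]],
    [175,[0,0,3.5],[0,0,0]],
    [175,[0,0,3.5],[0,0,0]],
    [175,[0,0,3.55],[0,0,0]],
    [175,[0,0,3.55],[0,0,0]]
  ]
}}

```text
clock: 36.2
eef_pos: [604.4, -210.5, 10.4]
tcp_rot: [3.14, -0.002, -3.141]
contact_force: [-5.0, 3.5, 10.4]
opening: 0.486
```

{"method": "play_rows", "body": {
  "rows": [
    [130,[0,0,0],[0,0,0]],
    [80,[0,0,0],[0,0,0]],
    [0,[0,0,0],[0,0,0]],
    [0,[0,0,0],[0,0,0]],
    [0,[0,0,0],[0,0,0]],
    [0,[0,0,0],[0,0,0]]
  ]
}}

```text
clock: 36.7
eef_pos: [605.1, -211.6, 10.1]
tcp_rot: [3.142, -0.0, -3.141]
contact_force: [-0.2, 0.3, 0.1]
opening: 1.001
```

{"method": "play_rows", "body": {
  "rows": [
    [0,[0,0,-2],[0,0,0]],
    [0,[0,0,-5],[0,0,0]],
    [0,[0,0,-8],[0,0,0]],
    [0,[2,1.5,-9],[0,0,0]],
    [0,[4.5,3.3,-9],[0,0,0]],
    [0,[7,5.2,-9],[0,0,0]],
    [0,[9.5,7,-9],[0,0,0]],
    [0,[11.5,8.5,-9],[0,0,0]],
    [0,[12.3,9.1,-9],[0,0,0]],
    [0,[12.3,9.1,-9],[0,0,0]],
    [0,[12.3,9.1,-9],[0,0,0]],
    [0,[12.3,9.1,-9],[0,0,0]]
  ]
}}

```text
clock: 37.7
eef_pos: [483.9, -121.5, 100.8]
tcp_rot: [-3.141, 0.002, -3.141]
contact_force: [-0.0, -0.6, -0.3]
opening: 1.002
```

```bash
python3 - <<'E'
from h import *
o=shot("a7")
s=readout.sense();print(s["eef_pos"],s["tcp_rot"],s["opening"],s["contact_force"])
for n in o:
    u,v=proj(n,[[605.5,-212,42]])[0].round().astype(int);print(n,u,v)
    p,d=o[n];m=np.zeros((400,640),bool);m[v-20:v+21,u-20:u+21]=1;m&=d>0
    P,uv=pts(n,d,m);t=(abs(P[:,2]-43)<6)
    if t.sum(): print(n,on_plane(n,uv[t],42).mean(0).round(1),P[t].mean(0).round(1),t.sum())
a,b=[o[n][0][v-60:v+60,u-75:u+75] for n,u,v in(("scene",240,150),("top",386,164))]
cv2.imwrite("pics/a7c.png",cv2.resize(np.vstack([a,b]),None,fx=2.4,fy=2.4,interpolation=cv2.INTER_CUBIC)[:,:,::-1])
E
```

```text
[ 483.5311967  -121.50140866  100.56341577] [-3.14125166e+00  1.02221605e-03  3.14132704e+00] 1.0031020487075846 [-1.28153504  0.3668757  -1.00563813]
scene 237 156
scene [ 605.4 -209.7   42. ] [ 605.9 -208.7   43.4] 162
top 388 161
```

View pics/a7c.png

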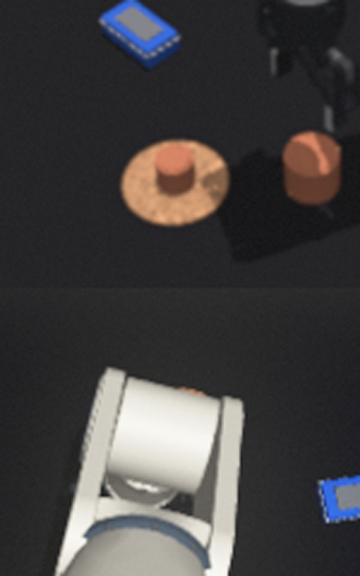

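{"method": "play_rows", "body": {
  "rows": [
    [0,[0,0,0],[0,0,0]],
    [0,[0,0,2],[0,0,0]],
    [0,[0,0,4.5],[0,0,0]],
    [0,[0,0,7],[0,0,0]],
    [0,[0,0,8.5],[0,0,0]],
    [0,[0,0,9.05],[0,0,0]],
    [0,[0,0,9.05],[0,0,0]],
    [0,[0,0,9.05],[0,0,0]],
    [0,[0,0,9.05],[0,0,0]]
  ]
}}

```text
clock: 38.55
eef_pos: [483.1, -121.1, 10.9]
tcp_rot: [-3.141, 0.001, -3.142]
contact_force: [0.6, -0.3, -0.1]
opening: 0.996
```

{"method": "play_rows", "body": {
  "rows": [
    [20,[0,0,0],[0,0,0]],
    [40,[0,0,0],[0,0,0]],
    [60,[0,0,0],[0,0,0]],
    [80,[0,0,0],[0,0,0]],
    [100,[0,0,0],[0,0,0]],
    [120,[0,0,0],[0,0,0]],
    [120,[0,0,0],[0,0,0]],
    [120,[0,0,0],[0,0,0]]
  ],
  "squeeze": 25
}}

```text
clock: 39.22
eef_pos: [482.6, -120.8, 11.0]
tcp_rot: [-3.141, 0.001, -3.141]
contact_force: [-1.4, 0.0, 11.1]
opening: 0.72
```

{"method": "play_rows", "body": {
  "rows": [
    [0,[0,0,0],[0,0,0]],
    [0,[0,0,0],[0,0,0]],
    [0,[0,0,0],[0,0,0]],
    [0,[0,0,0],[0,0,0.1]],
    [0,[0,0,0],[0,0,0.2]],
    [0,[0,0,0],[0,0,0.3]],
    [0,[0,0,0],[0,0,0.4]],
    [0,[0,0,0],[0,0,0.5]],
    [0,[0,0,0],[0,0,0.6]],
    [0,[0,0,0],[0,0,0.7]],
    [0,[0,0,0],[0,0,0.785]],
    [0,[0,0,0],[0,0,0.785]]
  ]
}}

```text
clock: 40.22
eef_pos: [482.0, -120.7, 9.9]
tcp_rot: [-3.141, -0.0, 2.353]
contact_force: [0.3, 0.4, 0.5]
opening: 0.997
```

{"method": "play_rows", "body": {
  "rows": [
    [0,[0,0,0],[0,0,0.1]],
    [0,[0,0,0],[0,0,0.2]],
    [0,[0,0,0],[0,0,0.3]],
    [0,[0,0,0],[0,0,0.4]],
    [0,[0,0,0],[0,0,0.5]],
    [0,[0,0,0],[0,0,0.6]],
    [0,[0,0,0],[0,0,0.7]],
    [0,[0,0,0],[0,0,0.785]],
    [0,[0,0,0],[0,0,0.785]],
    [0,[0,0,0],[0,0,0.785]],
    [0,[0,0,0],[0,0,0.785]]
  ]
}}

```text
clock: 41.13
eef_pos: [482.1, -120.7, 9.9]
tcp_rot: [-3.142, -0.0, 1.576]
contact_force: [0.1, -0.7, 0.2]
opening: 0.998
```

{"method": "play_rows", "body": {
  "rows": [
    [20,[0,0,0],[0,0,0]],
    [40,[0,0,0],[0,0,0]],
    [60,[0,0,0],[0,0,0]],
    [80,[0,0,0],[0,0,0]],
    [100,[0,0,0],[0,0,0]],
    [120,[0,0,0],[0,0,0]],
    [120,[0,0,0],[0,0,0]],
    [120,[0,0,0],[0,0,0]],
    [120,[0,0,0],[0,0,0]]
  ],
  "squeeze": 45
}}

```text
clock: 41.88
eef_pos: [482.2, -120.7, 10.5]
tcp_rot: [3.141, -0.0, 1.572]
contact_force: [-2.8, 0.2, 8.7]
opening: 0.697
```

{"method": "play_rows", "body": {
  "rows": [
    [120,[0,0,-1.5],[0,0,0]],
    [120,[0,0,-4],[0,0,0]],
    [120,[0,0,-6.5],[0,0,0]],
    [120,[-0.8,1,-7],[0,0,0]],
    [120,[-2.2,3,-7],[0,0,0]],
    [120,[-4,5.4,-7],[0,0,0]],
    [120,[-5.8,7.9,-7],[0,0,0]],
    [120,[-7.5,10.2,-7],[0,0,0]],
    [120,[-8.6,11.7,-7],[0,0,0]],
    [120,[-9,12.25,-7],[0,0,0]],
    [120,[-9,12.25,-7],[0,0,0]],
    [120,[-9,12.25,-7],[0,0,0]]
  ]
}}

```text
clock: 42.88
eef_pos: [603.5, -210.0, 79.4]
tcp_rot: [-3.14, -0.001, 1.572]
contact_force: [-0.2, -0.2, -1.0]
opening: 0.704
```

{"method": "play_rows", "body": {
  "rows": [
    [120,[0,0,0],[0,0,0]],
    [120,[0,0,0],[0,0,0]],
    [120,[0,0,0.5],[0,0,0]],
    [120,[0,0,1],[0,0,0]],
    [120,[0,0,1],[0,0,0]],
    [120,[0,0,1],[0,0,0]]
  ]
}}

```text
clock: 43.38
eef_pos: [604.2, -210.3, 69.4]
tcp_rot: [-3.141, -0.0, 1.572]
contact_force: [0.5, 0.7, -0.8]
opening: 0.701
```

```bash
python3 - <<'E'
from h import *
o=shot("a8")
s=readout.sense();print(s["eef_pos"],s["tcp_rot"],s["opening"],s["contact_force"])
a=o["scene"][0][90:210,165:315]
cv2.imwrite("pics/a8c.png",cv2.resize(a,None,fx=4.5,fy=4.5,interpolation=cv2.INTER_CUBIC)[:,:,::-1])
E
```

```text
[ 604.65736208 -210.53502331   69.89788865] [-3.14142635e+00 -6.76934630e-05  1.57185783e+00] 0.699108365918953 [ 0.24394573 -0.12711864 -0.84652933]
```

View pics/a8c.png

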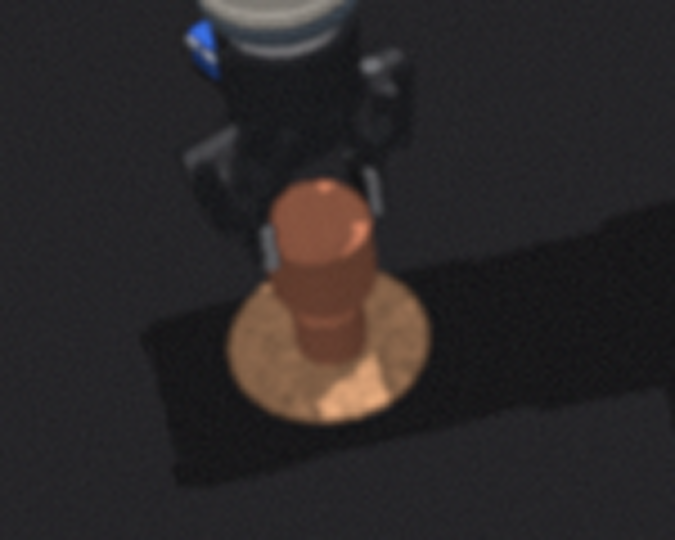

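{"method": "play_rows", "body": {
  "rows": [
    [120,[0,0,0.8],[0,0,0]],
    [120,[0,0,1.6],[0,0,0]],
    [120,[0,0,2.4],[0,0,0]],
    [120,[0,0,3.2],[0,0,0]],
    [120,[0,0,4],[0,0,0]],
    [120,[0,0,4.7],[0,0,0]],
    [120,[0,0,5.2],[0,0,0]],
    [120,[0,0,5.4],[0,0,0]],
    [120,[0,0,5.4],[0,0,0]],
    [120,[0,0,5.45],[0,0,0]],
    [120,[0,0,5.5],[0,0,0]],
    [120,[0,0,5.5],[0,0,0]]
  ]
}}

```text
clock: 44.48
eef_pos: [605.0, -210.7, 15.3]
tcp_rot: [3.141, 0.0, 1.572]
contact_force: [-1.0, 0.2, -2.3]
opening: 0.698
```

{"method": "play_rows", "body": {
  "rows": [
    [120,[0,0,0.06],[0,0,0]],
    [120,[0,0,0.06],[0,0,0]],
    [120,[0,0,0.06],[0,0,0]],
    [80,[0,0,0.06],[0,0,0]],
    [40,[0,0,0.06],[0,0,0]],
    [0,[0,0,0.06],[0,0,0]],
    [0,[0,0,0.06],[0,0,0]],
    [0,[0,0,0.06],[0,0,0]],
    [0,[0,0,-2],[0,0,0]],
    [0,[0,0,-5],[0,0,0]],
    [0,[0,0,-9],[0,0,0]],
    [0,[0,0,-12],[0,0,0]]
  ]
}}

```text
clock: 45.48
eef_pos: [604.9, -210.7, 137.2]
tcp_rot: [3.141, 0.0, 1.572]
contact_force: [0.9, -0.3, -0.7]
opening: 1.0
```

{"method": "play_rows", "body": {
  "rows": [
    [0,[2,-2,-1],[0,0,0]],
    [0,[4,-4.5,-2],[0,0,0]],
    [0,[6,-7,-3],[0,0,0]],
    [0,[8,-10,-4],[0,0,0]],
    [0,[11,-12.5,-5],[0,0,0]],
    [0,[14,-14,-5],[0,0,0]],
    [0,[17,-15.5,-5],[0,0,0]],
    [0,[20,-17,-5],[0,0,0]],
    [0,[22,-18,-5],[0,0,0]],
    [0,[22,-18,-5],[0,0,0]],
    [0,[22,-18,-5],[0,0,0]]
  ]
}}

```text
clock: 46.4
eef_pos: [424.2, 10.0, 185.2]
tcp_rot: [3.141, 0.0, 1.574]
contact_force: [0.8, 0.0, 0.4]
opening: 1.002
```

```bash
python3 - <<'E'
from h import *
o=shot("a9")
s=readout.sense();print(s["eef_pos"],s["contact_force"])
for nm,P0 in dict(cups=(605,-211,54),beakers=(374.5,291.5,96)).items():
  for n in o:
    u,v=proj(n,[P0])[0].round().astype(int)
    p,d=o[n];m=np.zeros((400,640),bool);m[v-25:v+26,u-25:u+26]=1;m&=d>0
    P,uv=pts(n,d,m);t=(abs(P[:,2]-P0[2])<6)
    if t.sum():
      A=np.c_[P[t][:,:2],np.ones(t.sum())];c=np.linalg.lstsq(A,P[t][:,2],rcond=None)[0]
      print(nm,n,on_plane(n,uv[t],P0[2]).mean(0).round(1),P[t].mean(0).round(1),t.sum(),"slope",c[:2].round(3))
E
```

```text
[425.02404941   8.940002   185.19852768] [-0.29794805  0.5357688   0.64200171]
cups scene [ 606.2 -209.5   54. ] [ 606.6 -208.5   55.2] 330 slope [-0.01  -0.014]
cups top [ 603.9 -213.4   54. ] [ 603.7 -213.2   54.9] 305 slope [ 0.    -0.015]
beakers scene [375.9 291.2  96. ] [377.  291.7  97.7] 536 slope [-0.016 -0.014]
beakers top [371.3 290.2  96. ] [371.3 290.1  96.3] 383 slope [0.004 0.003]
```

View pics/scene_a9.png

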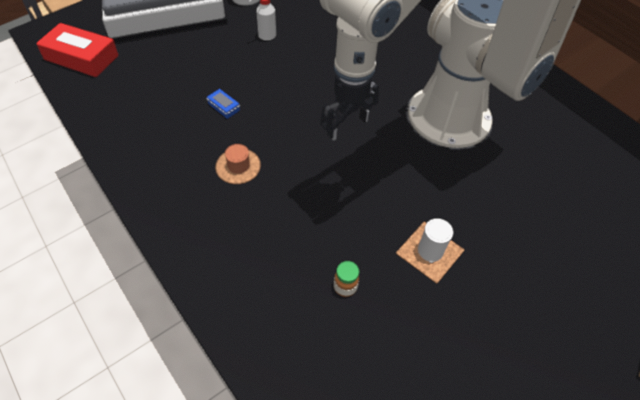

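View pics/top_a9.png

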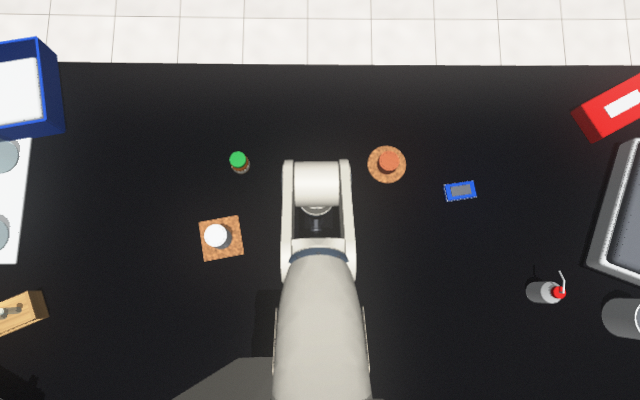

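Both views show the nests standing on their mats: the beakers at scene (437,240) and top (216,236), the copper cups at scene (237,158) and top (389,161). Their tops are level at about 96 and 54 mm. The jar and box look unmoved, and the gripper is clear of everything, so I'm handing in.

```bash
python3 - <<'E'
from h import *
print(r.sign_off())
E
```

```text
the job is handed in; nothing more can be done
None
```

I put the ware away in the order you asked and handed the job in at about 46 s. The three beakers are nested on the square mat and the two copper cups on the round mat, all mouth down. I gripped each piece twice, a quarter turn apart, so it sat centred in the jaws before I carried it.

**Beakers:** the nest top measured 96–98 mm high, against 96 mm expected, and level within the depth noise. The two cameras put its centre at x 371–376, y 290–291, and the mat centre is about (375.5, 291.5).

**Cups:** the nest top measured 55 mm high, against 54 mm expected, and also level. The cameras put its centre at x 604–606, y −213 to −209.5, and the mat centre is about (605.5, −212).

**Disagreement:** the two cameras differ by 2–5 mm in position. The arm's own position when it let go lies between them, within about 1.5 mm of the mat centres.

**Forces:** the highest reading I saw was about 11 N, both when gripping the larger cup and when setting the small cup down. That is a reading at the end of each move, not a continuous record.

**Bystanders:** the jar and box look unmoved in the final pictures, but I did not measure their positions again.

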